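# Touchstone in the mirror viewing box, lid held at 45 degrees

### The job

Set the black touchstone that lies next to the viewing box, gold streaks up, on the narrow raised rest inside the box, centred and lying lengthwise along the rest, and let go of it. Then take hold of the mirror lid, which leans fully back, bring it forward without letting it drop shut, and hold it open at 45 degrees above its closed position so that the streaks show in the mirror; finish while still holding the lid there. Leave the loupe, the brass weight and the dropper bottle where they are.

Things in the scene. Friction and masses are not known exactly. Their poses are not given: they have to be found in the camera images.
- stone_centre (a point): centre of the touchstone: a loose black slab 52 (its x) x 90 (its y) x 18 mm (its z), about 0.19 kg, lying flat with the gold streaks on its upper (+z) face; this point is half-way up, 9 mm above its underside
- viewing_box: fixed grey open-fronted box, 140 deep (its x) x 140 wide (its y) x 60 mm high; origin under its centre on the worktop, its open front faces its -x (only a 14 mm high lip there), walls 6 mm thick on both sides and at the back, inner width 128 mm; the lid is hinged on the back wall
- rest_top (a point): centre of the top face of the narrow rest inside the box: a raised level block 26 (box x) x 60 mm (box y), its top 38 mm above the worktop and 30 mm above the box floor (a 40 x 74 mm foot plate, 4 mm thick, lies round its base); free room round it (56 mm to the inner face of the back wall from its long side, 34 mm to each side wall). Axes as the box's: the rest's length runs along y
- mirror_lid (a joint): opening angle of the mirror lid in rad: 0 = shut (level on the box), 0.785 = 45 degrees, 1.92 = leaning fully back against its stop, where it starts or very nearly. Free hinge with next to no friction and no spring, lid mass about 0.3 kg: below about 1.57 the lid falls shut when not held, above it falls back to the stop
- lid_hinge (a point): middle of the lid's hinge axis, along the box's y at the top of the back wall, 62 mm above the worktop, 70 mm behind the box's origin; axes as the box's
- lid_handle (a point): middle of the lid's handle: a round steel bar, 10 mm in diameter, parallel to the hinge and 30 mm beyond the lid's free edge, in the lid's plane; 62 mm clear between its two 10 mm legs. The lid is a plate 140 mm wide, 5 mm thick. At angle a the bar is 170 mm x cos(a) in front of the hinge (box -x) and 170 mm x sin(a) above it, to within 3 mm. The point turns with the lid
- loupe_centre (a point): centre of a small folding steel loupe, 24 x 38 x 18 mm, a bystander
- weight_centre (a point): centre of a brass weight with a knob, 30 mm wide, 34 mm high, a bystander
- dropper_centre (a point): centre of the white dropper bottle that stands nearest the work, 31 mm wide, 84 mm high, a bystander

How it is judged:
By the outcome, as a careful person would: the job done as asked, in the order asked, and still so for the second after the job is handed in, while the arm keeps its last pose, push and grip.
It also fails if it takes over 43 s, if anything falls off the work surface, if the arm or the gripper's body presses on something with over 40 N, if the wrist force passes 120 N, or if a joint passes its speed limit or range.

### The arm

A 6-joint arm with a two-finger parallel gripper is mounted at the origin on a cart in front of the work surface, level with it; the furniture and walls round the work are solid. World frame = base frame: x ahead of the robot, y to its left, z up, the work surface at z = 0. Lengths are in m, angles in rad, forces in N, time in s.
With the tool pointing down it reaches from about 0.25 to 0.775 m from the base axis. Payload 4 kg.
Tool frame: the origin (TCP) lies at the centre of the arm's flange, where the gripper is bolted on; the fingertips stand ahead of it and the grasp point (between the pads) lies 180 mm ahead of it (robot.tcp_to_tips is the z of the fingertips in the tool frame, in m); z points along the fingers, y is the direction in which the jaws open and shut (so a half turn about z gives the same grasp; the last joint's range is limited). The gripper opens to 94 mm and grips with 3 to 60 N. Pads are 16 mm wide; open, the fingers measure 119 mm over their backs; the gripper's body (75 mm by 177 mm) begins 78 mm behind the grasp point.
Start: joints at [1.06, 0.087, 1.371, -0, 1.684, -0.103], TCP at [0.218, 0.505, 0.405] pointing down, gripper open.
Joint ranges: [-3.1, 3.1], [-0.76, 2.03], [0.27, 2.55], [-1.08, 4.22], [0.17, 2.65], [-2.57, 2.57]. Speed limits (rad/s): [2.79, 2.79, 3.14, 3.14, 3.14, 3.14].

### API

Orientations are given as [roll, pitch, yaw] about the fixed x, y, z axes, in that order (R = Rz(yaw) Ry(pitch) Rx(roll)).
In Python, from bench import robot gives the robot as it stands.
- The arm moves only by the tool move_arm, never from a script. Its argument "increments" is a list that holds one entry, the list of rows, each a list of 7 numbers: the opening, from 0 (shut) to 1 (fully open), then the shift along the tool's x, y, z as a fraction of full scale, then the turn, a rotation vector about the tool's x, y, z as a fraction of full scale. In form: [[[jaw, dx, dy, dz, rx, ry, rz], ...]]. A call has 1 to 8 rows; each row is the pose to reach, as a shift and turn from the pose commanded when the call began, along the tool's axes at that moment; what a row does not reach only later rows make up. Full scale, the value 1, is 0.1 m for a shift and pi/2 rad for a turn. A row lasts 1/12 s, in which the tool goes at most 41.7 mm and 7.16 degrees, less where a joint would pass 70% of its speed; a pose out of reach is approached as far as the arm can. A call with a number of a shift or a turn outside -1 to 1 is refused whole. A call with a gripper value outside its range is refused whole. The fingers move at their own pace and stop on an object; the grip force is fixed at half the most. Time passes only in rows, so rows that repeat a pose let the fingers close. It gives the time, the measured TCP pose, the force and the opening at its end, in the units of the state.
- robot.get_obs(): the state, without advancing time (a new reading comes with each control period).
- robot.snapshot(name): name is "scene" or "top"; returns (picture, depth): 400x640x3 uint8, red, green, blue; 400x640 float32, m along the optical axis (not along the pixel's ray), 0 where there is no reading.
- robot.camera_params(name): a dict with "mtx" (3x3 intrinsics, pixels), "R" (3x3) and "t" (3): a world point X has camera coordinates R X + t. Camera axes: x right, y down, z forward; pixel columns grow to the right and rows downward; lengths in m; the calibration is good to about 2 mm. A picture is of the moment at which its call begins. camera_params takes no time and is no camera call.
- robot.close_job(): hands the job in, once; it reports no verdict.
The state is a dict: "time": time; "joint_positions": joint angles; "qvel": joint speeds; "joint_torque": joint torques, N m; "tool_pos": TCP position; "ee_rot": TCP orientation; "wrist_force": force on the tool from outside, world axes, zero at the start; "wrist_torque": the same for the moment, N m; "width": finger opening in m.
Only numpy, scipy, OpenCV 4.12 (cv2) and the standard library are available. Lean on these libraries where they do the work, as an engineer would, in place of code of your own. Each camera call takes 0.05 s, during which the arm holds its last target.

## Working session

There is one attempt and no reset: what is moved stays moved. The work goes in short steps, Python scripts to look and compute and a tool call to move; the robot and the scene stay as the last step left them, time stands still between calls to the robot, and variables do not carry over. Pictures are saved under pics/ and viewed, and the job is handed in when it is done.

Besides the shell and the picture viewer there is one more tool, called after "Emit:" as name([rows], argument=value, ...), one row to a line, values as JSON. move_arm: Moves the arm, as the interface text tells. Its arguments: {"type":"object","properties":{"increments":{"type":"array","items":{"type":"array","items":{"type":"array","items":{"type":"number","minimum":-1,"maximum":1}}}}},"required":["increments"]}

```bash
ls; mkdir -p pics
python3 - <<'E'
from bench import robot
import cv2, numpy as np
for n in ("scene","top"):
    p,d=robot.snapshot(n); cv2.imwrite(f"pics/{n}0.png",p[:,:,::-1]); np.save(f"pics/{n}0.npy",d)
    c=robot.camera_params(n); print(n,c)
o=robot.get_obs(); print(o); print(robot.tcp_to_tips)
E
```

```text
pics
scene {'mtx': array([[381.94426738,   0.        , 325.59435911],
       [  0.        , 381.94426738, 203.53206279],
       [  0.        ,   0.        ,   1.        ]]), 'R': array([[ 0.42194755, -0.90651835,  0.0135919 ],
       [-0.53194848, -0.25968485, -0.80597431],
       [ 0.73416011,  0.3328487 , -0.59179445]]), 't': array([-0.07530321,  0.41170238,  0.41482021])}
top {'mtx': array([[438.2821995 ,   0.        , 312.34753185],
       [  0.        , 438.2821995 , 202.30566735],
       [  0.        ,   0.        ,   1.        ]]), 'R': array([[ 0.02818859, -0.99957412, -0.00754799],
       [-0.98693605, -0.02663233, -0.15889603],
       [ 0.15862734,  0.01192844, -0.98726647]]), 't': array([0.16264076, 0.5709762 , 0.85351811])}
{'time': 0.1, 'joint_positions': array([ 1.05991091e+00,  8.78750920e-02,  1.37207161e+00, -1.26772212e-05,
        1.68357538e+00, -1.03066073e-01]), 'qvel': array([-0.00110684, -0.0023303 , -0.00303483, -0.00063844, -0.00142974,
       -0.00101908]), 'joint_torque': array([ 2.26744603e-03, -3.41250837e+01, -3.03301334e+01,  7.21338345e-02,
        3.03982396e-02, -1.01012370e-04]), 'tool_pos': array([0.21807709, 0.50481529, 0.4036401 ]), 'ee_rot': array([-3.13967217e+00, -1.85973619e-04,  2.73377171e+00]), 'wrist_force': array([-0.15760249, -0.65783252, -0.66949277]), 'wrist_torque': array([ 0.00287548, -0.02312213,  0.00418457]), 'width': 0.0936114338902501}
0.1992
```

View pics/scene0.png

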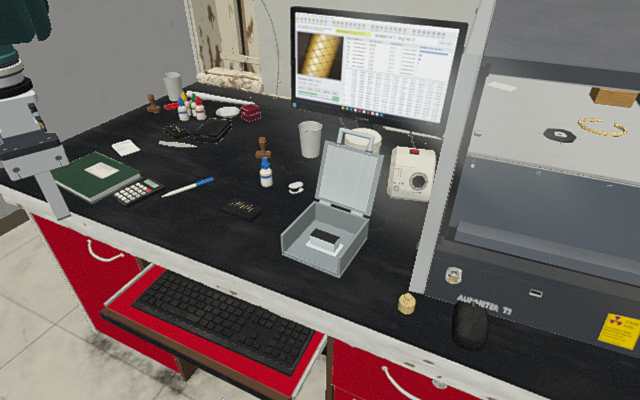

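View pics/top0.png

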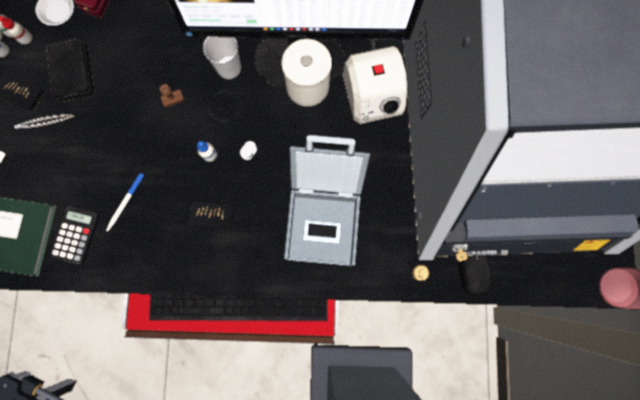

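```bash
cat > h.py <<'E'
import numpy as np, cv2
from bench import robot
def ray(n,u,v):
    c=robot.camera_params(n); K,R,t=c['mtx'],np.array(c['R']),np.array(c['t'])
    d=R.T@np.linalg.inv(K)@np.array([u,v,1.]); return -R.T@t, d
def onz(n,u,v,z):
    o,d=ray(n,u,v); return o+d*(z-o[2])/d[2]
def dep(n,u,v,D):
    o,d=ray(n,u,v); return o+d*D
def proj(n,X):
    c=robot.camera_params(n); x=c['R']@np.array(X)+c['t']; y=c['mtx']@x; return y[:2]/y[2]
def cloud(n,D):
    c=robot.camera_params(n);K=c['mtx']
    v,u=np.mgrid[0:400,0:640]; P=np.stack([(u-K[0,2])/K[0,0]*D,(v-K[1,2])/K[1,1]*D,D],-1)
    return (P-c['t'])@c['R']
def crop(src,dst,x0,y0,x1,y1,s,gam=1.0):
    p=cv2.imread(src)[y0:y1,x0:x1]; p=(255*(p/255.)**gam).astype('uint8')
    p=cv2.resize(p,None,fx=s,fy=s,interpolation=cv2.INTER_CUBIC)
    for x in range((x0+9)//10*10,x1,10):
        cv2.putText(p,str(x),((x-x0)*s,8),0,.3,(0,255,255)) if x%20==0 else None; cv2.line(p,((x-x0)*s,10),((x-x0)*s,14),(0,255,255))
    for y in range((y0+9)//10*10,y1,10):
        cv2.putText(p,str(y),(0,(y-y0)*s),0,.3,(0,255,255)); cv2.line(p,(20,(y-y0)*s),(24,(y-y0)*s),(0,255,255))
    cv2.imwrite(dst,p)
E
python3 - <<'E'
from h import *
crop('pics/top0.png','pics/t1.png',180,190,250,235,11,.45)
crop('pics/top0.png','pics/t2.png',275,125,380,275,4,.8)
crop('pics/scene0.png','pics/s1.png',210,120,390,280,4,.5)
D=np.load('pics/top0.npy'); P=cloud('top',D)
print(P[205:220:1,190:232:3,2].round(3))
print(onz('top',210,212,.018))
E
```

```text
[[-0.004  0.018  0.015  0.016  0.016  0.018  0.017  0.017  0.014  0.017
   0.017  0.016  0.017  0.017]
 [-0.001  0.014  0.015  0.015  0.018  0.016  0.018  0.016  0.019  0.019
   0.018  0.019  0.018  0.016]
 [-0.002  0.018  0.013  0.015  0.016  0.015  0.015  0.016  0.018  0.016
   0.016  0.019  0.016  0.014]
 [-0.002  0.018  0.02   0.015  0.017  0.017  0.018  0.017  0.018  0.017
   0.016  0.017  0.019  0.017]
 [-0.001  0.017  0.015  0.019  0.017  0.017  0.017  0.016  0.018  0.017
   0.017  0.017  0.017  0.02 ]
 [-0.003  0.015  0.019  0.017  0.018  0.016  0.019  0.018  0.017  0.02
   0.016  0.017  0.017  0.016]
 [-0.     0.016  0.017  0.016  0.017  0.018  0.016  0.017  0.016  0.019
   0.016  0.018  0.017  0.018]
 [-0.002  0.016  0.018  0.014  0.017  0.017  0.019  0.016  0.019  0.017
   0.016  0.019  0.019  0.016]
 [ 0.016  0.018  0.016  0.019  0.017  0.019  0.015  0.017  0.015  0.02
   0.019  0.019  0.017  0.021]
 [ 0.014  0.018  0.017  0.016  0.015  0.017  0.017  0.02   0.017  0.016
   0.019  0.017  0.017  0.017]
 [ 0.016  0.015  0.015  0.016  0.018  0.017  0.015  0.016  0.016  0.015
   0.016  0.019  0.016  0.015]
 [ 0.013  0.017  0.019  0.016  0.018  0.016  0.015  0.018  0.015  0.019
   0.016  0.016  0.017  0.015]
 [ 0.016  0.016  0.017  0.016  0.015  0.017  0.017  0.017  0.015  0.017
   0.018  0.012  0.014  0.019]
 [ 0.016  0.016  0.019  0.014  0.017  0.018  0.017  0.017  0.019  0.019
   0.02   0.017  0.018  0.018]
 [ 0.016  0.015  0.017  0.018  0.016  0.019  0.018  0.02   0.018  0.018
   0.017  0.015  0.017  0.015]]
[0.54422163 0.39443528 0.018     ]
```

View pics/t1.png

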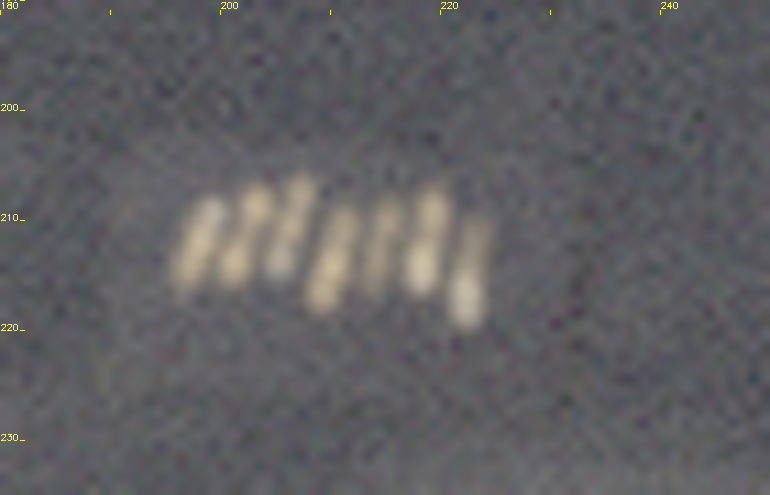

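View pics/t2.png

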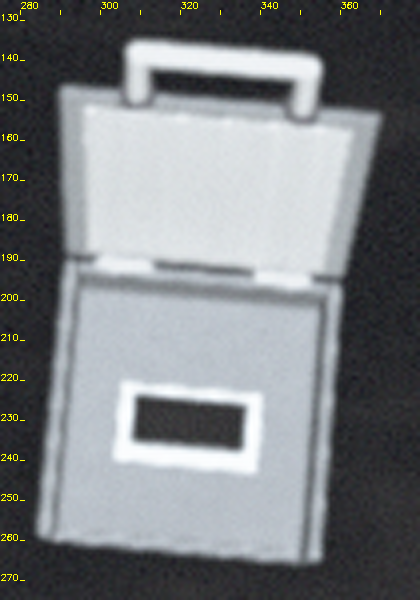

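View pics/s1.png

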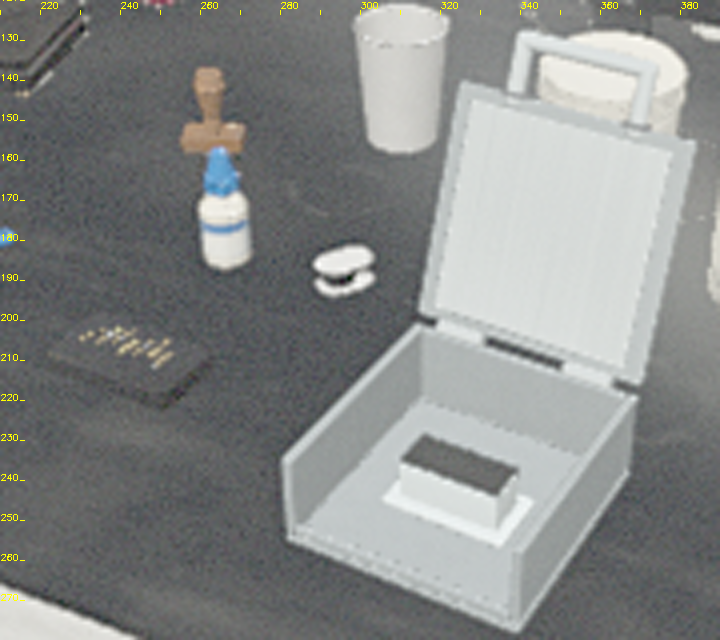

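Run:
```python
from h import *
for n in ('top','scene'):
    P=cloud(n,np.load(f'pics/{n}0.npy'))
    x,y,z=P[...,0],P[...,1],P[...,2]
    for nm,c,r,lo,hi in (('stone',(.545,.395),.08,.009,.027),('rest',(.49,.14),.05,.032,.045)):
        m=(np.hypot(x-c[0],y-c[1])<r)&(z>lo)&(z<hi)
        if m.sum()<5: print(nm,m.sum());continue
        k,l,st,ce=cv2.connectedComponentsWithStats(m.astype('uint8'))
        i=1+np.argmax(st[1:,4]); q=P[l==i]
        print(n,nm,len(q),'rect',cv2.minAreaRect(q[:,:2].astype('float32')*1000),'medz',np.median(q[:,2]),q[:,:2].mean(0), st[i])
    # table height
    print('table',np.median(z[(np.abs(x-.5)<.03)&(np.abs(y-.28)<.03)]))
print('rest px',[onz('top',u,v,.038).round(4) for u,v in ((307,224),(335,226),(334,237.5),(306.5,235.5))])
print('box walls top z.06',[onz('top',u,v,.06).round(4) for u,v in ((284,260),(353,265),(358,197),(290,192))])
print('rest scene',[onz('scene',u,v,.038).round(4) for u,v in ((315,229.5),(339.5,237.5),(334.5,243.5),(310.3,234))])
```

```text
top stone 1040 rect ((539.0963745117188, 392.46826171875), (90.47518920898438, 52.279144287109375), 87.00797271728516) medz 0.016895308989707987 [0.53860868 0.39191276] [ 189  201   45   28 1040]
top rest 351 rect ((510.2171936035156, 156.98562622070312), (59.97053909301758, 25.981534957885742), 86.3454360961914) medz 0.03804345169258717 [0.50946955 0.15574663] [307 224  31  14 351]
table -0.0005665853695081013
scene stone 544 rect ((538.8466186523438, 393.63751220703125), (90.32037353515625, 53.67073440551758), 88.1620101928711) medz 0.016949158271293063 [0.53531314 0.3904412 ] [221 198  42  23 544]
scene rest 257 rect ((510.3236083984375, 157.63296508789062), (59.92984390258789, 28.599517822265625), 84.95606231689453) medz 0.03766192279255615 [0.50796504 0.1557445 ] [310 230  30  16 257]
table -0.0003513583914213671
rest px [array([0.5221, 0.1881, 0.038 ]), array([0.5196, 0.1305, 0.038 ]), array([0.4959, 0.1321, 0.038 ]), array([0.4985, 0.1885, 0.038 ])]
box walls top z.06 [array([0.4469, 0.231 , 0.06  ]), array([0.4409, 0.0944, 0.06  ]), array([0.5774, 0.0861, 0.06  ]), array([0.584 , 0.2241, 0.06  ])]
rest scene [array([0.5194, 0.1848, 0.038 ]), array([0.5185, 0.1261, 0.038 ]), array([0.4966, 0.1281, 0.038 ]), array([0.5015, 0.1873, 0.038 ])]
```

Run:
```python
from h import *
np.set_printoptions(precision=4,suppress=True)
for n in ('top','scene'):
    D=np.load(f'pics/{n}0.npy');P=cloud(n,D); x,y,z=P[...,0],P[...,1],P[...,2]
    m=(np.hypot(x-.515,y-.157)<.13)&(z>.0525)&(z<.0675)&(D>0)&(x<.582)
    print(n,'wallpts',m.sum()); q=P[m]
    print(cv2.minAreaRect(q[:,:2].astype('float32')*1000))
    yaw=-3.4*np.pi/180; c,s=np.cos(yaw),np.sin(yaw)
    # box coords about (.515,.157)
    bx=c*(x-.515)+s*(y-.157); by=-s*(x-.515)+c*(y-.157)
    for lo,hi in ((-.1,-.04),(.04,.1)):
        w=m&(by>lo)&(by<hi)&(bx<.055); 
        l=cv2.fitLine(P[w][:,:2].astype('float32'),cv2.DIST_HUBER,0,.01,.01).ravel(); print(' side',w.sum(),np.degrees(np.arctan2(l[1],l[0])),'by med',np.median(by[w]),by[w].min(),by[w].max(),'bx range',bx[w].min(),bx[w].max())
    # lid: z>.08
    w=(np.abs(by)<.1)&(bx>.05)&(bx<.16)&(z>.075)&(z<.235)
    k,l,st,ce=cv2.connectedComponentsWithStats(w.astype('uint8')); i=1+np.argmax(st[1:,4]); w=l==i
    pl=w&(z<.17)
    A=np.c_[z[pl],by[pl],np.ones(pl.sum())]; co=np.linalg.lstsq(A,bx[pl],rcond=None)[0]; r=bx[pl]-A@co
    print(' lid',w.sum(),'zmax',z[w].max(),'bx=',co,'std',r.std(),'angle',90+np.degrees(np.arctan(co[0])),'at hinge z .062 bx',co[0]*.062+co[2],'by',by[pl].min(),by[pl].max(),np.median(by[pl]))
    h=w&(z>.205)
    print(' handle',h.sum(),'bx',np.median(bx[h]),'z',np.percentile(z[h],[5,50,95,100]),'by',by[h].min(),by[h].max())
    for nm,cc,rr,lo,hi in (('rest',(.51,.157),.05,.032,.045),('stone',(.539,.393),.08,.009,.027)):
        mm=(np.hypot(x-cc[0],y-cc[1])<rr)&(z>lo)&(z<hi)
        k,l,st,ce=cv2.connectedComponentsWithStats(mm.astype('uint8')); i=1+np.argmax(st[1:,4]); q=P[l==i][:,:2]
        # PCA
        u,sv,vt=np.linalg.svd(q-q.mean(0)); print(nm,'mean',q.mean(0),'ang',np.degrees(np.arctan2(vt[0,1],vt[0,0])))
        qq=(q-cc)@np.array([[c,-s],[s,c]]); print('   boxaxes pct',np.percentile(qq,[0,2,98,100],axis=0)*1000)
```

```text
top wallpts 554
((515.844482421875, 156.75457763671875), (140.27719116210938, 138.60684204101562), 86.55265045166016)
 side 199 -3.6862025 by med -0.06677059473817568 -0.07033116685371545 -0.06385245209547744 bx range -0.06849920063370947 0.05445594351502768
 side 192 -3.7846363 by med 0.06651431141327396 0.06341912008639244 0.0699878019485472 bx range -0.06838948292586776 0.05497128415956497
 lid 3372 zmax 0.22887770142995928 bx= [0.3646 0.0047 0.046 ] std 0.0011750120226613422 angle 110.03136757338319 at hinge z .062 bx 0.06861773400763056 by -0.07057780122472834 0.06932572662789047 -0.00101985732044219
 handle 347 bx 0.12859074894993372 z [0.2096 0.2242 0.2267 0.2289] by -0.041362339944785845 0.039178739653735806
rest mean [0.51   0.1572] ang -94.122583904706
   boxaxes pct [[-12.8325 -30.0385]
 [-12.3451 -28.6249]
 [ 12.6895  28.7765]
 [ 13.672   30.0297]]
stone mean [0.5386 0.3919] ang -92.87862218612986
   boxaxes pct [[-25.8615 -45.9107]
 [-25.1306 -44.0699]
 [ 24.7278  42.3562]
 [ 26.5301  44.6963]]
scene wallpts 534
((515.1348266601562, 158.1373291015625), (141.2415618896484
[... 245 characters left out ...]
38 0.07169802371719664 bx range -0.06889824687014681 0.053926657919650865
 lid 3696 zmax 0.22699901026175526 bx= [0.3642 0.0012 0.0467] std 0.0016405732192078897 angle 110.01003092436221 at hinge z .062 bx 0.06931222532616452 by -0.06948547087067611 0.07205886645268875 -0.004108164544273386
 handle 232 bx 0.12747068819028828 z [0.2074 0.2212 0.2258 0.227 ] by -0.04043443469920989 0.0399951537136796
rest mean [0.5085 0.1571] ang -93.89836043130971
   boxaxes pct [[-14.6977 -28.954 ]
 [-12.7735 -28.0592]
 [ 13.1449  29.4923]
 [ 14.6362  30.9103]]
stone mean [0.5353 0.3904] ang -91.33579412901564
   boxaxes pct [[-27.4058 -44.4619]
 [-26.0016 -43.501 ]
 [ 23.7276  43.2602]
 [ 27.744   46.098 ]]
```

```bash
cat >> h.py <<'E'
from scipy.spatial.transform import Rotation as Ro
np.set_printoptions(precision=4,suppress=True)
def st():
    o=robot.get_obs(); print('t',round(o['time'],2),'pos',o['tool_pos'],'rpy deg',np.degrees(o['ee_rot']),'w',round(o['width'],4),'F',o['wrist_force'],'q',o['joint_positions']); return o
def down(yawbox): # tool y along box x, tool z down
    p=np.radians(90+yawbox); return Ro.from_euler('xyz',[np.pi,0,p])
def delta(pos,rot,base=None):
    o=robot.get_obs()
    p0,R0=(o['tool_pos'],Ro.from_euler('xyz',o['ee_rot'])) if base is None else base
    d=R0.inv().apply(np.array(pos)-p0)/.1; r=(R0.inv()*rot).as_rotvec()/(np.pi/2)
    print('shift',d,'turn',r)
    return d,r
E
python3 - <<'E'
from h import *
st(); delta([.539,.393,.29],down(-2.5))
E
```

```text
t 0.1 pos [0.2181 0.5048 0.4036] rpy deg [-179.89     -0.0107  156.6336] w 0.0936 F [-0.1576 -0.6578 -0.6695] q [ 1.0599  0.0879  1.3721 -0.      1.6836 -0.1031]
shift [-3.3897  0.2485  1.1353] turn [-0.0011  0.0006  0.7682]
```

Emit:
move_arm([
  [[1,-0.15,0,0,0,0,0],[1,-0.43,0.05,0,0,0,0],[1,-0.72,0.1,0,0,0,0],[1,-1,0.1,0,0,0,0]],
])

```text
time: 0.43
tool_pos: [0.3148, 0.4744, 0.4039]
ee_rot: [-3.141, -0.0, 2.735]
wrist_force: [-0.4, 0.3, -0.7]
width: 0.0939
```

Emit:
move_arm([
  [[1,-0.3,0,0,0,0,0],[1,-0.6,0.05,0,0,0,0],[1,-0.9,0.1,0.1,0,0,0],[1,-1,0.1,0.2,0,0,0]],
])

```text
time: 0.77
tool_pos: [0.4131, 0.4426, 0.384]
ee_rot: [3.141, 0.002, 2.73]
wrist_force: [-0.4, 0.4, -1.0]
width: 0.0939
```

Emit:
move_arm([
  [[1,-0.3,0,0,0,0,0.05],[1,-0.6,0.0,0.1,0,0,0.12],[1,-0.8,0.0,0.2,0,0,0.2],[1,-0.95,0.0,0.3,0,0,0.28],[1,-1,0,0.35,0,0,0.35],[1,-1,0,0.4,0,0,0.42],[1,-1,0,0.4,0,0,0.48],[1,-1,0,0.4,0,0,0.5]],
])

```text
time: 1.43
tool_pos: [0.501, 0.4042, 0.3427]
ee_rot: [-3.138, 0.0, 1.945]
wrist_force: [0.5, 0.0, -0.5]
width: 0.0938
```

Run:
```python
from h import *
st(); delta([.539,.393,.26],down(-2.5))
```

```text
t 1.43 pos [0.501  0.4042 0.3427] rpy deg [-179.7911    0.015   111.4189] w 0.0938 F [ 0.529   0.0138 -0.4754] q [0.5907 0.3151 1.2251 0.0005 1.605  0.2169]
shift [-0.2432  0.3156  0.8258] turn [-0.0023  0.0006  0.2658]
```

Emit:
move_arm([
  [[1,-0.1,0.12,0.25,0,0,0.06],[1,-0.2,0.25,0.5,0,0,0.13],[1,-0.24,0.32,0.75,0,0,0.2],[1,-0.24,0.32,0.83,0,0,0.266],[1,-0.24,0.32,0.83,0,0,0.266],[1,-0.24,0.32,0.83,0,0,0.266]],
])

```text
time: 1.93
tool_pos: [0.5394, 0.3939, 0.2602]
ee_rot: [-3.139, 0.001, 1.533]
wrist_force: [0.5, 0.0, 0.2]
width: 0.0942
```

Run:
```python
from h import *
st(); delta([.539,.393,.2022],down(-2.5))
p,d=robot.snapshot('top'); cv2.imwrite('pics/top1.png',p[:,:,::-1])
p,d=robot.snapshot('scene'); cv2.imwrite('pics/scene1.png',p[:,:,::-1])
crop('pics/top1.png','pics/t3.png',140,130,300,250,5,.6)
crop('pics/scene1.png','pics/s3.png',180,100,340,240,5,.6)
```

```text
t 1.93 pos [0.5394 0.3939 0.2602] rpy deg [-179.8385    0.0783   87.8618] w 0.0942 F [0.4578 0.0459 0.2221] q [0.5457 0.4113 1.2645 0.0004 1.4689 0.583 ]
shift [-0.0081 -0.0025  0.5801] turn [-0.0018  0.0009  0.004 ]
```

View pics/s3.png

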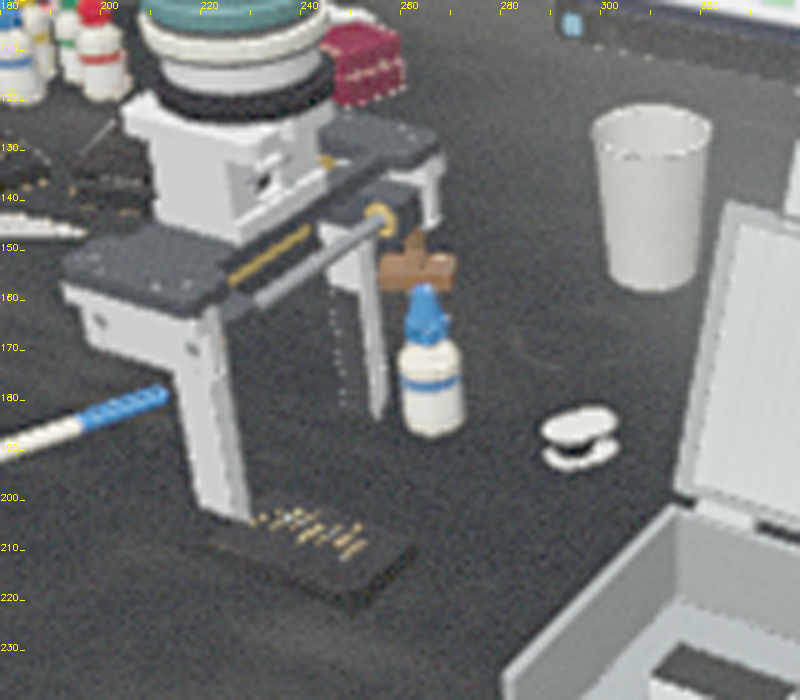

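View pics/t3.png

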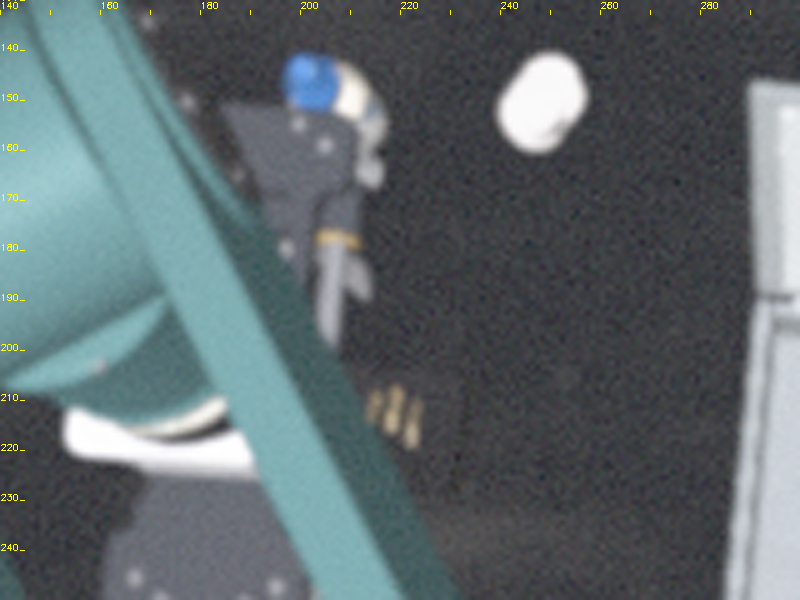

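Run:
```python
from h import *
P=cloud('scene',np.load('pics/scene0.npy'))
for lo,hi in ((.01,.05),(.05,.1)):
    m=np.zeros((400,640),bool); m[150:190,255:276]=1; m&=(P[...,2]>lo)&(P[...,2]<hi)&(P[...,0]<.8); print(P[m].min(0),P[m].max(0),np.median(P[m],0))
```

```text
[0.6562 0.3923 0.01  ] [0.7996 0.5221 0.0495] [0.6673 0.4077 0.0243]
[0.6631 0.3953 0.0502] [0.683  0.4171 0.0864] [0.6698 0.4055 0.0657]
```

Emit:
move_arm([
  [[1,-0.01,0,0.15,0,0,0],[1,-0.01,0,0.35,0,0,0],[1,-0.01,0,0.5,0,0,0],[1,-0.01,0,0.575,0,0,0],[1,-0.01,0,0.575,0,0,0]],
])

```text
time: 2.45
tool_pos: [0.5394, 0.3928, 0.2032]
ee_rot: [-3.14, 0.001, 1.532]
wrist_force: [0.0, -0.3, 0.5]
width: 0.0942
```

Emit:
move_arm([
  [[0.4,0,0,0,0,0,0],[0.4,0,0,0,0,0,0],[0.4,0,0,0,0,0,0],[0.4,0,0,0,0,0,0],[0.4,0,0,0,0,0,0],[0.4,0,0,0,0,0,0]],
])

```text
time: 2.95
tool_pos: [0.5401, 0.3928, 0.2048]
ee_rot: [3.141, -0.001, 1.531]
wrist_force: [-0.0, 0.0, -0.5]
width: 0.0576
```

Emit:
move_arm([
  [[0.1,0,0,0.01,0,0,0],[0.1,0,0,0.01,0,0,0],[0.1,0,0,0.01,0,0,0],[0.1,0,0,0.01,0,0,0]],
])

```text
time: 3.28
tool_pos: [0.5403, 0.3928, 0.204]
ee_rot: [3.14, -0.001, 1.53]
wrist_force: [-0.4, 0.5, 4.0]
width: 0.0518
```

Emit:
move_arm([
  [[0.1,0,0,0,0,0,0],[0.1,0,0,0,0,0,0]],
])

```text
time: 3.45
tool_pos: [0.5402, 0.3929, 0.204]
ee_rot: [3.14, -0.001, 1.531]
wrist_force: [-0.8, 0.2, 6.2]
width: 0.0518
```

Emit:
move_arm([
  [[0.1,0,0,-0.05,0,0,0],[0.1,0,0,-0.15,0,0,0],[0.1,0,0,-0.35,0,0,0],[0.1,0,0,-0.6,0,0,0],[0.1,0,0,-0.8,0,0,0],[0.1,0,0,-0.8,0,0,0]],
])

```text
time: 3.95
tool_pos: [0.5409, 0.3934, 0.2888]
ee_rot: [3.134, -0.005, 1.531]
wrist_force: [0.7, 0.7, -0.5]
width: 0.0522
```

Run:
```python
from h import *
st(); delta([.510,.1573,.30],down(-3.7))
p,d=robot.snapshot('scene'); cv2.imwrite('pics/scene2.png',p[:,:,::-1]); np.save('pics/scene2.npy',d)
crop('pics/scene2.png','pics/s4.png',180,100,340,240,5,.6)
```

```text
t 3.95 pos [0.5409 0.3934 0.2888] rpy deg [179.5686  -0.2999  87.7028] w 0.0522 F [ 0.7262  0.6867 -0.5321] q [0.5441 0.3916 1.2329 0.0002 1.508  0.5842]
shift [-2.371  -0.213  -0.1257] turn [ 0.0048 -0.0034  0.0156]
```

View pics/s4.png

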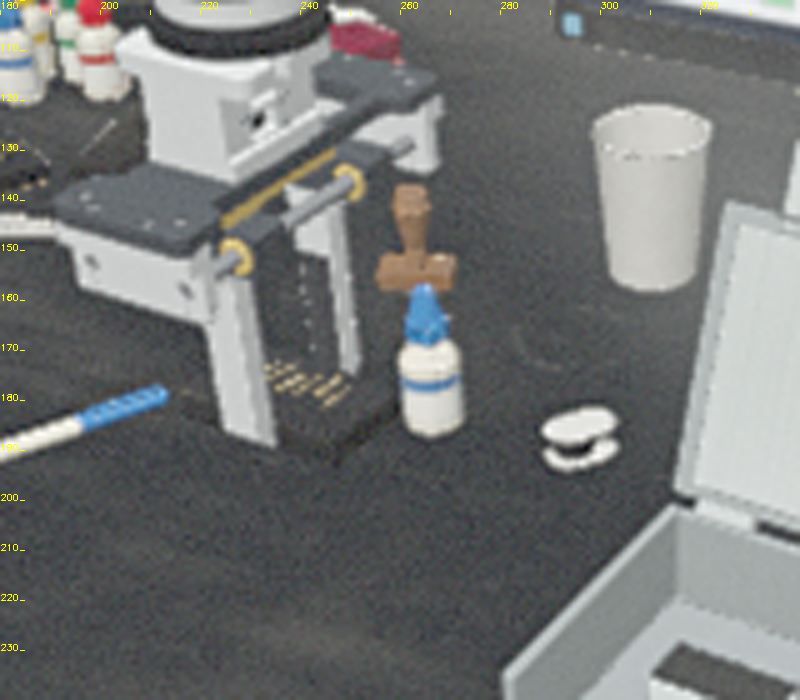

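Emit:
move_arm([
  [[0.1,-0.12,0,-0.05,0,0,0],[0.1,-0.35,0,-0.1,0,0,0],[0.1,-0.6,-0.05,-0.13,0,0,0],[0.1,-0.85,-0.1,-0.13,0,0,0],[0.1,-1,-0.1,-0.13,0,0,0]],
])

```text
time: 4.42
tool_pos: [0.5247, 0.2905, 0.2939]
ee_rot: [-3.137, 0.003, 1.53]
wrist_force: [-0.5, -0.3, -1.7]
width: 0.052
```

Emit:
move_arm([
  [[0.1,-0.25,-0.05,0,0,0,0],[0.1,-0.5,-0.1,0,0,0,0],[0.1,-0.75,-0.1,0,0,0,0.01],[0.1,-0.95,-0.1,0,0,0,0.01],[0.1,-1,-0.1,0,0,0,0.01]],
])

```text
time: 4.83
tool_pos: [0.5114, 0.1907, 0.2944]
ee_rot: [-3.139, 0.002, 1.512]
wrist_force: [0.4, -0.0, -1.9]
width: 0.0519
```

Run:
```python
from h import *
st(); delta([.510,.1573,.30],down(-3.7))
```

```text
t 4.83 pos [0.5114 0.1907 0.2944] rpy deg [-179.823     0.1417   86.6221] w 0.0519 F [ 0.36   -0.0158 -1.9213] q [ 0.2535  0.127   1.5479 -0.0014  1.4704  0.3126]
shift [-0.3347  0.0052 -0.0547] turn [-0.002   0.0016  0.0036]
```

Emit:
move_arm([
  [[0.1,-0.15,0,0,0,0,0.003],[0.1,-0.3,0,0,0,0,0.003],[0.1,-0.335,0.005,0.1,0,0,0.003],[0.1,-0.335,0.005,0.2,0,0,0.003],[0.1,-0.335,0.005,0.3,0,0,0.003],[0.1,-0.335,0.005,0.3,0,0,0.003]],
])

```text
time: 5.33
tool_pos: [0.5095, 0.1608, 0.262]
ee_rot: [-3.135, 0.001, 1.511]
wrist_force: [-0.7, -1.4, -3.1]
width: 0.0518
```

Run:
```python
from h import *
st(); delta([.510,.1573,.244],down(-3.7))
for n in ('scene','top'):
    p,d=robot.snapshot(n); cv2.imwrite(f'pics/{n}3.png',p[:,:,::-1]); np.save(f'pics/{n}3.npy',d)
crop('pics/scene3.png','pics/s5.png',240,110,400,270,5,.6)
crop('pics/top3.png','pics/t5.png',240,130,400,270,5,.6)
```

```text
t 5.33 pos [0.5095 0.1608 0.262 ] rpy deg [-179.6024    0.0643   86.5652] w 0.0518 F [-0.6984 -1.4315 -3.0983] q [0.1993 0.1273 1.615  0.0007 1.4063 0.2592]
shift [-0.034   0.0087  0.1802] turn [-0.0044  0.0007  0.0029]
```

View pics/s5.png

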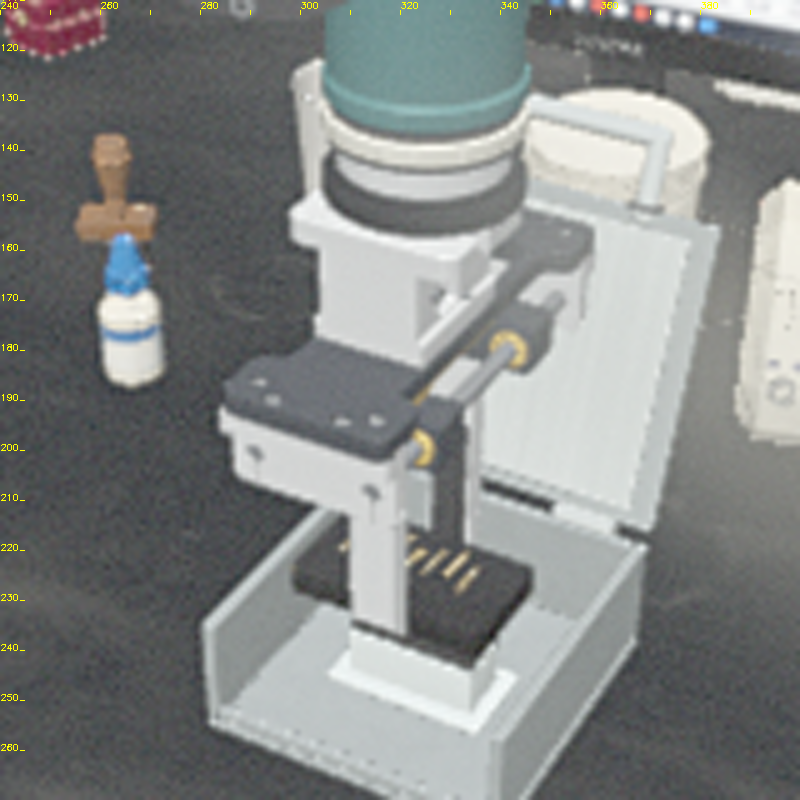

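View pics/t5.png

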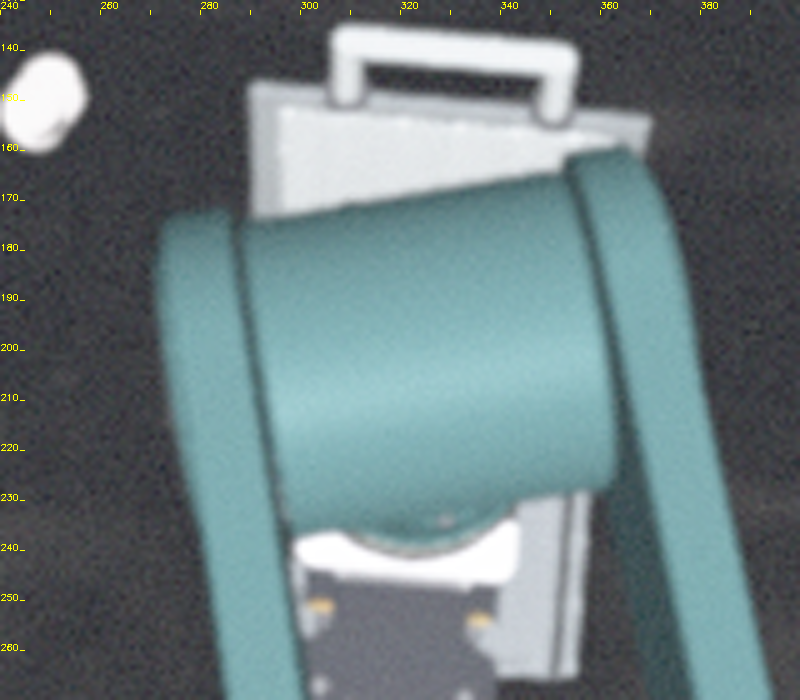

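```bash
cat >> h.py <<'E'
YB=np.radians(-3.7); OB=np.array([.515,.157])
def boxxy(P):
    d=P[...,:2]-OB; c,s=np.cos(YB),np.sin(YB); return np.stack([c*d[...,0]+s*d[...,1],-s*d[...,0]+c*d[...,1],P[...,2]],-1)
E
python3 - <<'E'
from h import *
D=np.load('pics/scene3.npy');B=boxxy(cloud('scene',D)); im=cv2.imread('pics/scene3.png')
m=(abs(B[...,0]+.005)<.045)&(abs(B[...,1])<.06)&(B[...,2]>.05)&(B[...,2]<.09)&(im.max(2)<75)
print(m.sum(),B[m].min(0),B[m].max(0),np.percentile(B[m],[1,50,99],axis=0))
t=m&(B[...,2]>.069); print(t.sum(),np.median(B[t],0),np.percentile(B[t],[0,2,98,100],axis=0))
E
```

```text
600 [-0.0358 -0.0409  0.0603] [0.02   0.0483 0.0899] [[-0.0352 -0.0405  0.0617]
 [-0.018  -0.0126  0.0747]
 [ 0.0188  0.0472  0.0874]]
498 [-0.0147 -0.0112  0.075 ] [[-0.0358 -0.0406  0.069 ]
 [-0.0345 -0.0401  0.0698]
 [ 0.0187  0.0463  0.0866]
 [ 0.02    0.0479  0.0899]]
```

Emit:
move_arm([
  [[0.1,-0.034,0.015,0.04,0,0,0.003],[0.1,-0.034,0.015,0.08,0,0,0.003],[0.1,-0.034,0.015,0.12,0,0,0.003],[0.1,-0.034,0.015,0.16,0,0,0.003],[0.1,-0.034,0.015,0.16,0,0,0.003]],
])

```text
time: 5.85
tool_pos: [0.5116, 0.1568, 0.2491]
ee_rot: [-3.14, 0.0, 1.505]
wrist_force: [0.4, -0.3, -3.1]
width: 0.0516
```

Run:
```python
from h import *
st(); delta([.511,.1573,.243],down(-3.7))
```

```text
t 5.85 pos [0.5116 0.1568 0.2491] rpy deg [-179.8992    0.0183   86.2528] w 0.0516 F [ 0.3596 -0.2684 -3.0948] q [0.1913 0.1385 1.6297 0.0001 1.3752 0.2567]
shift [ 0.0051 -0.006   0.0609] turn [-0.0011  0.0002 -0.0005]
```

Emit:
move_arm([
  [[0.1,0,0,0.01,0,0,0],[0.1,0,0,0.02,0,0,0],[0.1,0,0,0.03,0,0,0],[0.1,0,0,0.03,0,0,0]],
])

```text
time: 6.18
tool_pos: [0.5119, 0.1568, 0.2471]
ee_rot: [-3.142, -0.0, 1.505]
wrist_force: [-0.1, -0.3, -1.3]
width: 0.0521
```

Emit:
move_arm([
  [[0.1,0,0,0.01,0,0,0],[0.1,0,0,0.02,0,0,0],[0.1,0,0,0.02,0,0,0]],
])

```text
time: 6.43
tool_pos: [0.5118, 0.1568, 0.245]
ee_rot: [-3.141, 0.0, 1.505]
wrist_force: [0.9, -0.3, -1.6]
width: 0.0521
```

Emit:
move_arm([
  [[0.1,0,0,0.01,0,0,0],[0.1,0,0,0.02,0,0,0],[0.1,0,0,0.02,0,0,0],[0.1,0,0,0.02,0,0,0]],
])

```text
time: 6.77
tool_pos: [0.5119, 0.1568, 0.2431]
ee_rot: [-3.141, -0.0, 1.505]
wrist_force: [-1.1, -0.6, -2.3]
width: 0.0523
```

Emit:
move_arm([
  [[0.1,0,0,0.01,0,0,0],[0.1,0,0,0.01,0,0,0]],
])

```text
time: 6.93
tool_pos: [0.5119, 0.1568, 0.242]
ee_rot: [-3.141, -0.0, 1.505]
wrist_force: [0.7, -0.2, -2.6]
width: 0.0516
```

Emit:
move_arm([
  [[0.1,0,0,0.01,0,0,0],[0.1,0,0,0.01,0,0,0]],
])

```text
time: 7.1
tool_pos: [0.5119, 0.1568, 0.242]
ee_rot: [3.141, -0.0, 1.505]
wrist_force: [-2.9, -1.4, 3.2]
width: 0.052
```

Emit:
move_arm([
  [[0.1,0,0,0.01,0,0,0],[0.1,0,0,0.01,0,0,0]],
])

```text
time: 7.27
tool_pos: [0.5118, 0.1568, 0.242]
ee_rot: [3.141, -0.0, 1.506]
wrist_force: [-4.7, -0.7, 7.2]
width: 0.0521
```

Emit:
move_arm([
  [[0.1,0,0,-0.01,0,0,0],[0.57,0,0,-0.01,0,0,0],[0.6,0,0,-0.01,0,0,0],[0.65,0,0,-0.01,0,0,0],[0.75,0,0,-0.01,0,0,0],[0.8,0,0,-0.01,0,0,0],[0.8,0,0,-0.01,0,0,0]],
])

```text
time: 7.85
tool_pos: [0.5119, 0.1568, 0.241]
ee_rot: [-3.142, -0.0, 1.505]
wrist_force: [0.6, -0.0, 0.6]
width: 0.0745
```

Run:
```python
from h import *
st()
```

```text
t 7.85 pos [0.5119 0.1568 0.241 ] rpy deg [-179.9954   -0.0031   86.2526] w 0.0745 F [ 0.5778 -0.0409  0.552 ] q [0.1912 0.146  1.6384 0.0001 1.3573 0.2566]
```

Emit:
move_arm([
  [[0.8,0,0,-0.1,0,0,0],[0.8,0,0,-0.25,0,0,0],[0.8,0,0,-0.5,0,0,0],[0.8,0,0,-0.75,0,0,0],[0.8,0,0,-1,0,0,0]],
])

```text
time: 8.27
tool_pos: [0.5117, 0.1568, 0.3429]
ee_rot: [3.141, -0.0, 1.505]
wrist_force: [0.7, -0.4, -0.2]
width: 0.0752
```

Emit:
move_arm([
  [[0.8,0,-0.1,-0.25,0,0,0],[0.8,0,-0.3,-0.5,0,0,0],[0.8,0,-0.5,-0.75,0,0,0],[0.8,0,-0.7,-1,0,0,0],[0.8,0,-0.7,-1,0,0,0]],
])

```text
time: 8.68
tool_pos: [0.4397, 0.1616, 0.449]
ee_rot: [3.13, -0.004, 1.507]
wrist_force: [-0.0, -0.0, 1.6]
width: 0.0753
```

Run:
```python
from h import *
st()
for n in ('scene','top'):
    p,d=robot.snapshot(n); cv2.imwrite(f'pics/{n}4.png',p[:,:,::-1]); np.save(f'pics/{n}4.npy',d)
    B=boxxy(cloud(n,d)); 
    m=(abs(B[...,0])<.06)&(abs(B[...,1])<.062)&(B[...,2]>.048)&(B[...,2]<.066)&(p.max(2)<120)
    k,l,s,c=cv2.connectedComponentsWithStats(m.astype('uint8'))
    if k>1:
        i=1+np.argmax(s[1:,4]); q=B[l==i]; print(n,len(q),cv2.minAreaRect(q[:,:2].astype('float32')*1000),np.median(q[:,2]))
crop('pics/scene4.png','pics/s6.png',240,110,400,270,5,.6)
crop('pics/top4.png','pics/t6.png',240,130,400,270,5,.6)
# obstacles behind
B=boxxy(cloud('top',np.load('pics/top0.npy')))
for a in np.arange(.14,.4,.03):
    m=(B[...,0]>a)&(B[...,0]<a+.03)&(abs(B[...,1])<.2); 
    print(round(a,2), [round(float(np.nanmax(np.where(m&(B[...,1]>b)&(B[...,1]<b+.05),B[...,2],-1))),3) for b in (-.2,-.15,-.1,-.05,0,.05,.1,.15)])
```

```text
t 8.68 pos [0.4397 0.1616 0.449 ] rpy deg [179.3465  -0.2406  86.3358] w 0.0753 F [-0.0447 -0.0004  1.602 ] q [ 0.2309 -0.104   1.4735  0.0007  1.76    0.295 ]
scene 720 ((-4.545520782470703, 0.44721221923828125), (89.00861358642578, 54.530601501464844), 89.5055160522461) 0.054905365532996006
0.14 [0.432, 0.004, 0.004, -1.0, -1.0, 0.003, 0.004, 0.023]
0.17 [0.438, 0.004, 0.004, 0.004, 0.004, 0.003, 0.004, 0.02]
0.2 [0.441, 0.005, 0.004, 0.003, 0.005, 0.005, 0.003, 0.003]
0.23 [0.445, 0.082, 0.084, 0.081, 0.004, 0.004, 0.004, 0.003]
0.26 [0.438, 0.098, 0.108, 0.11, 0.124, 0.126, 0.004, 0.004]
0.29 [0.39, 0.111, 0.119, 0.113, 0.126, 0.125, 0.123, 0.003]
0.32 [0.341, 0.112, 0.118, 0.112, 0.126, 0.126, 0.165, 0.199]
0.35 [0.298, 0.259, 0.256, 0.257, 0.255, 0.253, 0.253, 0.252]
0.38 [0.252, 0.247, 0.023, 0.012, 0.013, 0.095, 0.092, 0.011]
```

View pics/s6.png

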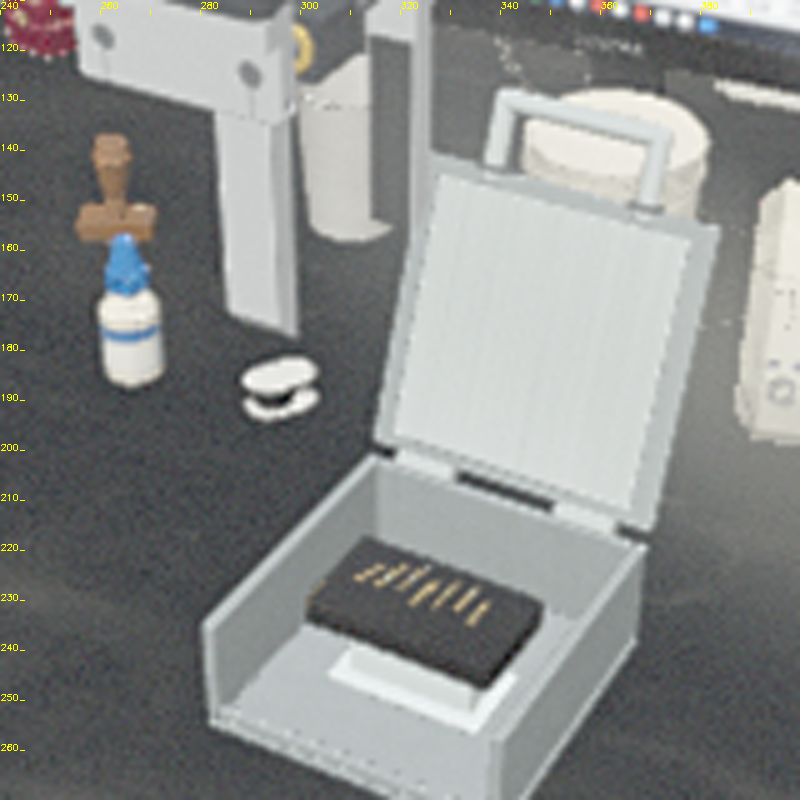

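View pics/t6.png

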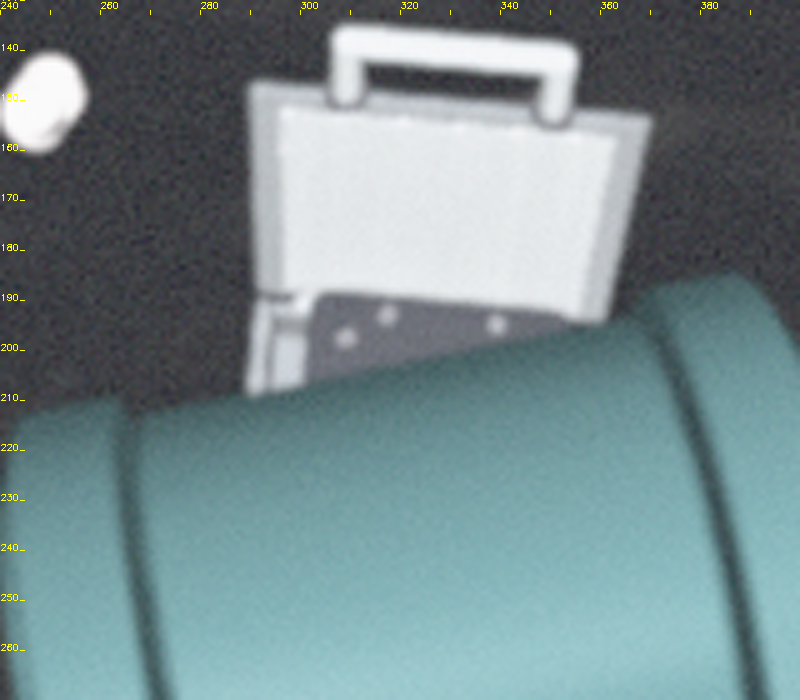

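Run:
```python
from h import *
T=[((0.2181,0.5048,0.4036),(1.0599,0.0879,1.3721,1.6836)),((0.501,0.4042,0.3427),(0.5907,0.3151,1.2251,1.605)),((0.5394,0.3939,0.2602),(0.5457,0.4113,1.2645,1.4689)),((0.5409,0.3934,0.2888),(0.5441,0.3916,1.2329,1.508)),((0.5114,0.1907,0.2944),(0.2535,0.127,1.5479,1.4704)),((0.5095,0.1608,0.262),(0.1993,0.1273,1.615,1.4063)),((0.5116,0.1568,0.2491),(0.1913,0.1385,1.6297,1.3752)),((0.5119,0.1568,0.241),(0.1912,0.146,1.6384,1.3573)),((0.4397,0.1616,0.449),(0.2309,-0.104,1.4735,1.76))]
A=[];b=[]
for p,q in T:
    p=np.array(p);c,s=np.cos(q[0]),np.sin(q[0]); r=c*p[0]+s*p[1]; lat=-s*p[0]+c*p[1]; a=q[1]+q[2]; t=a+q[3]
    print('r',round(r,4),'lat',round(lat,4),'sum',round(t,4))
    A.append([np.sin(q[1]),np.sin(a),np.cos(a),1,0]); b.append(r)
    A.append([np.cos(q[1]),np.cos(a),-np.sin(a),0,1]); b.append(p[2])
x,res,rk,sv=np.linalg.lstsq(np.array(A),np.array(b),rcond=None); print(x,rk,sv); print((np.array(A)@x-b)*1000)
```

```text
r 0.547 lat 0.0566 sum 3.1436
r 0.6412 lat 0.0567 sum 3.1452
r 0.6655 lat 0.0567 sum 3.1447
r 0.6664 lat 0.0566 sum 3.1325
r 0.5429 lat 0.0563 sum 3.1453
r 0.5313 lat 0.0567 sum 3.1486
r 0.5321 lat 0.0567 sum 3.1434
r 0.5324 lat 0.0567 sum 3.1417
r 0.465 lat 0.0567 sum 3.1295
[0.4487 0.4998 0.1041 0.0002 0.0048] 5 [5.1763 4.233  0.3551 0.2863 0.2834]
[ 0.8783 -0.0224  0.8115 -0.0436  0.2527 -0.0206 -1.4615 -0.0343  0.4509
  0.0243  0.6413  0.0109 -0.2323  0.0149 -0.493   0.0558 -0.8478  0.0151]
```

Run:
```python
from h import *
delta([.6427,.1487,.48],down(-3.7))
```

```text
shift [ 0.0044  2.0166 -0.3576] turn [ 0.0031 -0.0008 -0.0002]
```

Emit:
move_arm([
  [[0.7,0,0.05,-0.15,0,0,0],[0.7,0,0.2,-0.3,0,0,0],[0.7,0,0.45,-0.35,0,0,0],[0.7,0,0.75,-0.35,0,0,0],[0.7,0,1,-0.35,0,0,0]],
])

```text
time: 9.2
tool_pos: [0.544, 0.1544, 0.4743]
ee_rot: [-3.14, 0.001, 1.505]
wrist_force: [0.9, -0.4, 0.3]
width: 0.0657
```

Emit:
move_arm([
  [[0.7,0,0.25,0,0,0,0],[0.7,0,0.5,0,0,0,0],[0.7,0,0.75,0,0,0,0],[0.7,0,0.93,0,0,0,0],[0.7,0,1,0,0,0,0],[0.7,0,1,0,0,0,0]],
])

```text
time: 9.7
tool_pos: [0.6437, 0.1477, 0.4723]
ee_rot: [-3.136, 0.001, 1.504]
wrist_force: [-1.1, 0.3, -0.4]
width: 0.0661
```

Run:
```python
from h import *
st();delta([.6427,.1487,.406],down(-3.7))
p,d=robot.snapshot('scene'); cv2.imwrite('pics/scene5.png',p[:,:,::-1]); np.save('pics/scene5.npy',d)
crop('pics/scene5.png','pics/s7.png',240,60,400,220,5,.7)
```

```text
t 9.7 pos [0.6437 0.1477 0.4723] rpy deg [-179.6949    0.0693   86.1871] w 0.0661 F [-1.0539  0.3374 -0.418 ] q [ 0.1398  0.3436  0.9333 -0.0001  1.8701  0.2064]
shift [ 0.0097 -0.0069  0.6629] turn [-0.0034  0.0008 -0.0013]
```

View pics/s7.png

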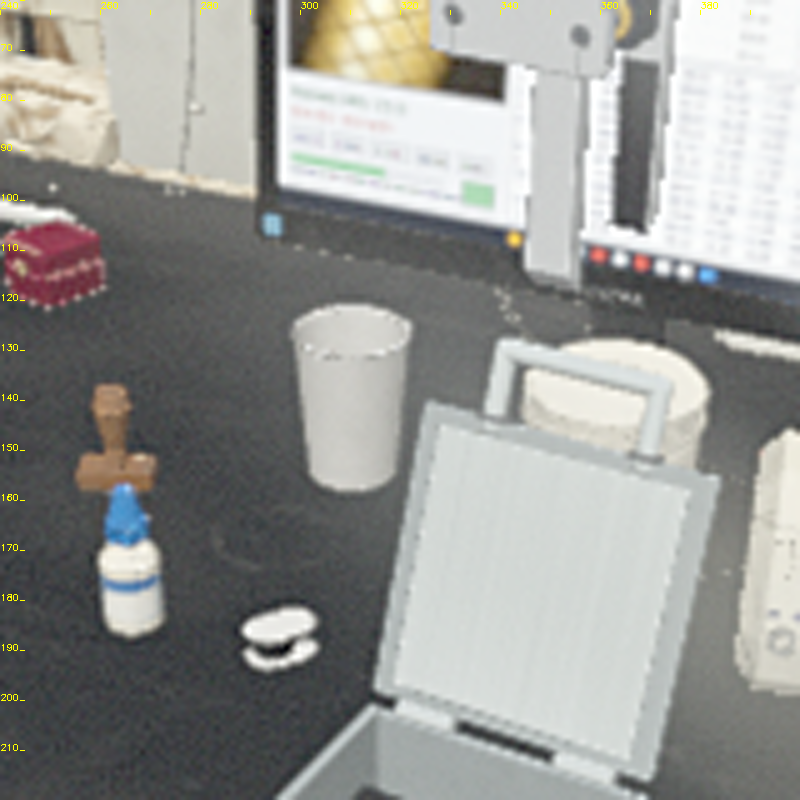

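Emit:
move_arm([
  [[0.6,0.01,0,0.15,0,0,0],[0.5,0.01,0,0.35,0,0,0],[0.5,0.01,-0.005,0.5,0,0,0],[0.5,0.01,-0.005,0.6,0,0,0],[0.5,0.01,-0.005,0.65,0,0,0],[0.5,0.01,-0.005,0.65,0,0,0],[0.5,0.01,-0.005,0.65,0,0,0]],
])

```text
time: 10.33
tool_pos: [0.6409, 0.1494, 0.412]
ee_rot: [3.141, -0.0, 1.506]
wrist_force: [-0.0, -0.7, -0.1]
width: 0.047
```

Run:
```python
from h import *
st();delta([.6427,.1487,.406],down(-3.7))
p,d=robot.snapshot('scene'); cv2.imwrite('pics/scene6.png',p[:,:,::-1]); np.save('pics/scene6.npy',d)
crop('pics/scene6.png','pics/s8.png',280,60,400,180,6,.7)
```

```text
t 10.33 pos [0.6409 0.1494 0.412 ] rpy deg [179.9507  -0.0155  86.2674] w 0.047 F [-0.0197 -0.6875 -0.1266] q [0.1429 0.3308 1.0684 0.0001 1.7416 0.2081]
shift [-0.0059  0.0187  0.0599] turn [ 0.0005 -0.0002 -0.0004]
```

View pics/s8.png

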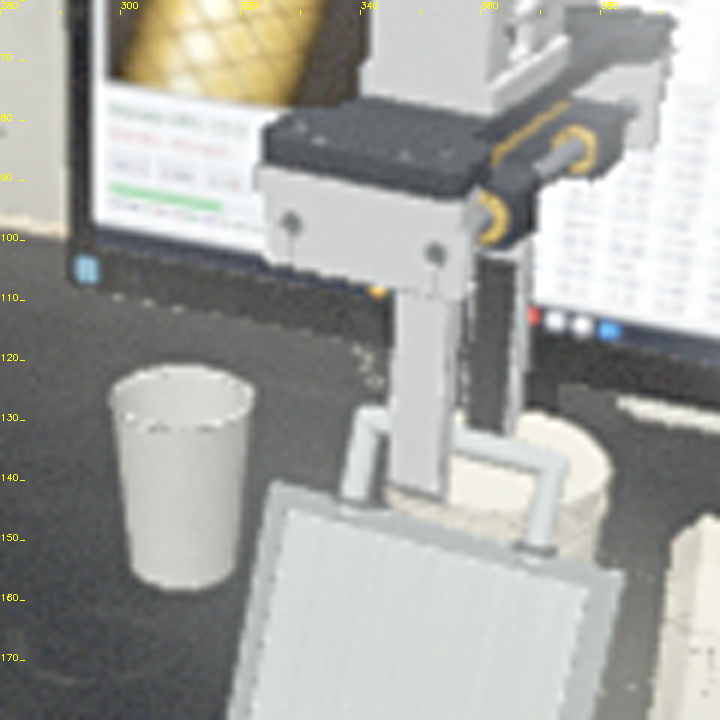

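Emit:
move_arm([
  [[0.5,0,0.018,0.03,0,0,0],[0.5,0,0.018,0.05,0,0,0],[0.4,0,0.018,0.05,0,0,0],[0.3,0,0.018,0.05,0,0,0],[0.2,0,0.018,0.05,0,0,0],[0.15,0,0.018,0.05,0,0,0],[0.15,0,0.018,0.05,0,0,0]],
])

```text
time: 10.97
tool_pos: [0.643, 0.1492, 0.4063]
ee_rot: [3.141, -0.0, 1.505]
wrist_force: [1.7, 0.2, -0.2]
width: 0.0172
```

Emit:
move_arm([
  [[0.05,0,0,0,0,0,0],[0,0,0,0,0,0,0],[0,0,0,0,0,0,0],[0,0,0,0,0,0,0]],
])

```text
time: 11.3
tool_pos: [0.6431, 0.1492, 0.4065]
ee_rot: [3.141, -0.0, 1.505]
wrist_force: [1.2, -0.3, 0.8]
width: 0.0088
```

Run:
```python
from h import *
st()
```

```text
t 11.3 pos [0.6431 0.1492 0.4065] rpy deg [179.9475  -0.0107  86.2522] w 0.0088 F [ 1.2128 -0.3148  0.8011] q [ 0.1421  0.3361  1.0723 -0.      1.7323  0.2075]
```

Emit:
move_arm([
  [[0,0,0,0,0,0,0],[0,0,0,0,0,0,0]],
])

```text
time: 11.47
tool_pos: [0.643, 0.1492, 0.4065]
ee_rot: [3.141, -0.0, 1.505]
wrist_force: [-0.0, 0.0, 1.1]
width: 0.0087
```

Run:
```python
from h import *
st()
p,d=robot.snapshot('scene'); cv2.imwrite('pics/scene7.png',p[:,:,::-1]); np.save('pics/scene7.npy',d)
crop('pics/scene7.png','pics/s9.png',310,80,390,180,7,.7)
```

```text
t 11.47 pos [0.643  0.1492 0.4065] rpy deg [179.9525  -0.0112  86.2537] w 0.0087 F [-0.0477  0.0031  1.0781] q [0.1421 0.336  1.0723 0.     1.7324 0.2075]
```

View pics/s9.png

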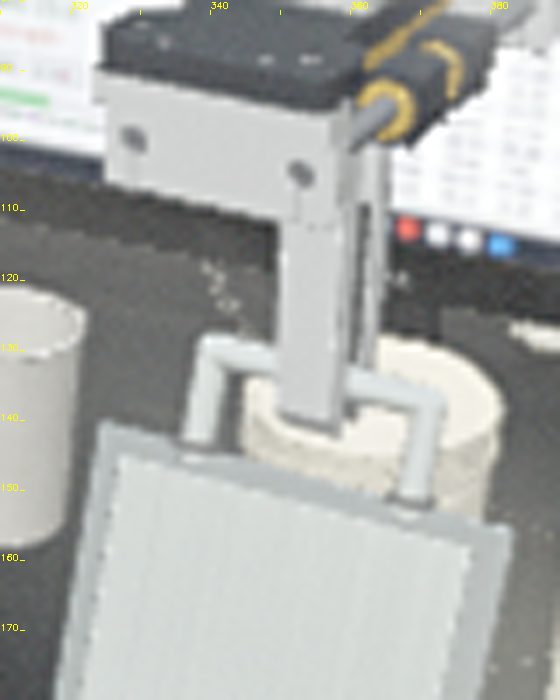

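```bash
cat >> h.py <<'E'
def bworld(bx,by,z):
    c,s=np.cos(YB),np.sin(YB); return np.array([OB[0]+c*bx-s*by,OB[1]+s*bx+c*by,z])
YAX=np.array([-np.sin(YB),np.cos(YB),0])
RHO=.1845; RL=.170
def lidpose(a,th,by=0.):
    """TCP pose for lid angle a deg, tilt th deg (tool z towards +box x)"""
    ar=np.radians(a); bar=bworld(.070-RL*np.cos(ar),by,.062+RL*np.sin(ar))
    R=Ro.from_rotvec(-np.radians(th)*YAX)*down(np.degrees(YB))
    return bar-RHO*R.apply([0,0,1]),R
def lidnow(by=False):
    o=robot.get_obs(); R=Ro.from_euler('xyz',o['ee_rot']); g=o['tool_pos']+RHO*R.apply([0,0,1]); b=boxxy(g)
    print('bar box',b,'angle',np.degrees(np.arctan2(b[2]-.062,.070-b[0])),'R',np.hypot(b[2]-.062,.07-b[0]),'F',o['wrist_force'],'w',o['width'])
    return b
def rows(al,th):
    b=lidnow()
    for a,t in zip(al,th):
        p,R=lidpose(a,t,b[1]); print(a,t,end=' '); delta(p,R)
E
python3 - <<'E'
from h import *
st(); rows([108,102,94],[1,5,10])
E
```

```text
t 11.52 pos [0.643  0.1492 0.4065] rpy deg [179.9533  -0.0137  86.2559] w 0.0091 F [ 1.4109 -0.6234  0.966 ] q [0.1421 0.336  1.0723 0.0001 1.7324 0.2075]
bar box [0.1284 0.0005 0.222 ] angle 110.05627352042829 R 0.17034631527366453 F [ 1.4109 -0.6234  0.966 ] w 0.009063903381766367
108 1 shift [ 0.0004 -0.0895 -0.0164] turn [-0.0106 -0.0001 -0.0005]
102 5 shift [ 0.0002 -0.39   -0.056 ] turn [-0.055  -0.0001 -0.0005]
94 10 shift [-0.0001 -0.7844 -0.0683] turn [-0.1106 -0.0001 -0.0005]
```

Emit:
move_arm([
  [[0,0,-0.03,-0.006,-0.004,0,0],[0,0,-0.09,-0.016,-0.011,0,0],[0,0,-0.19,-0.031,-0.025,0,0],[0,0,-0.29,-0.045,-0.04,0,0],[0,0,-0.39,-0.056,-0.055,0,0],[0,0,-0.54,-0.064,-0.076,0,0],[0,0,-0.66,-0.068,-0.093,0,0],[0,0,-0.78,-0.068,-0.11,0,0]],
])

```text
time: 12.18
tool_pos: [0.564, 0.1543, 0.4131]
ee_rot: [2.966, -0.0, 1.506]
wrist_force: [0.9, 0.4, 3.0]
width: 0.0088
```

Run:
```python
from h import *
st(); rows([94,90,86,82,78],[10,12.5,15,17.5,20])
```

```text
t 12.18 pos [0.564  0.1543 0.4131] rpy deg [169.9601  -0.0029  86.2599] w 0.0088 F [0.8614 0.3881 3.0086] q [ 0.1811  0.1081  1.336  -0.0425  1.5275  0.2446]
bar box [0.0812 0.0004 0.2315] angle 93.7916633569246 R 0.16983561591829757 F [0.8614 0.3881 3.0086] w 0.008778151433411138
94 10 shift [-0.0001  0.0077 -0.0001] turn [ 0.0004  0.     -0.0004]
90 12.5 shift [-0.0003 -0.1888 -0.0232] turn [-0.0273  0.0001 -0.0004]
86 15 shift [-0.0004 -0.3867 -0.0345] turn [-0.0551  0.0001 -0.0004]
82 17.5 shift [-0.0005 -0.5851 -0.0342] turn [-0.0829  0.0001 -0.0004]
78 20 shift [-0.0007 -0.7833 -0.0221] turn [-0.1107  0.0001 -0.0004]
```

Emit:
move_arm([
  [[0,0,-0.095,-0.012,-0.014,0,0],[0,0,-0.19,-0.023,-0.027,0,0],[0,0,-0.29,-0.029,-0.041,0,0],[0,0,-0.387,-0.0345,-0.055,0,0],[0,0,-0.486,-0.035,-0.069,0,0],[0,0,-0.585,-0.034,-0.083,0,0],[0,0,-0.684,-0.029,-0.097,0,0],[0,0,-0.783,-0.022,-0.111,0,0]],
])

```text
time: 12.85
tool_pos: [0.4866, 0.1593, 0.4014]
ee_rot: [2.793, 0.0, 1.506]
wrist_force: [0.6, 0.7, -0.0]
width: 0.0092
```

Run:
```python
from h import *
st(); rows([78,74,70,66,62],[20,22.5,25,27.5,30])
```

```text
t 12.85 pos [0.4866 0.1593 0.4014] rpy deg [160.0238   0.008   86.2612] w 0.0092 F [ 0.5897  0.6702 -0.0441] q [ 0.2356 -0.1023  1.5833 -0.1046  1.3277  0.309 ]
bar box [0.0346 0.0004 0.228 ] angle 77.96138355883447 R 0.16977901697518855 F [ 0.5897  0.6702 -0.0441] w 0.009215217038580782
78 20 shift [-0.0007  0.0007 -0.002 ] turn [-0.0003  0.0002 -0.0004]
74 22.5 shift [-0.0008 -0.1978 -0.0126] turn [-0.028   0.0002 -0.0004]
70 25 shift [-0.0009 -0.3967 -0.0114] turn [-0.0558  0.0002 -0.0004]
66 27.5 shift [-0.001  -0.5953  0.0016] turn [-0.0836  0.0003 -0.0004]
62 30 shift [-0.0011 -0.7929  0.0263] turn [-0.1114  0.0003 -0.0004]
```

Emit:
move_arm([
  [[0,0,-0.1,-0.008,-0.014,0,0],[0,0,-0.198,-0.0126,-0.028,0,0],[0,0,-0.297,-0.013,-0.042,0,0],[0,0,-0.397,-0.0114,-0.056,0,0],[0,0,-0.496,-0.006,-0.07,0,0],[0,0,-0.595,0.0016,-0.0836,0,0],[0,0,-0.694,0.013,-0.0975,0,0],[0,0,-0.793,0.026,-0.111,0,0]],
])

```text
time: 13.52
tool_pos: [0.413, 0.164, 0.3716]
ee_rot: [2.619, 0.0, 1.506]
wrist_force: [1.0, -0.3, -0.6]
width: 0.0091
```

Run:
```python
from h import *
st(); rows([62,58,54,50,47,45],[30,32.5,35,37,39,40])
```

```text
t 13.52 pos [0.413  0.164  0.3716] rpy deg [150.0729   0.0147  86.2609] w 0.0091 F [ 0.9913 -0.3109 -0.6032] q [ 0.3135 -0.2945  1.8229 -0.2056  1.1304  0.4207]
bar box [-0.0102  0.0003  0.2117] angle 61.83193690032237 R 0.16980201446135806 F [ 0.9913 -0.3109 -0.6032] w 0.009084629286391577
62 30 shift [-0.001   0.0027 -0.0018] turn [-0.0008  0.0004 -0.0003]
58 32.5 shift [-0.0011 -0.1964  0.0002] turn [-0.0286  0.0004 -0.0003]
54 35 shift [-0.0012 -0.3951  0.014 ] turn [-0.0564  0.0004 -0.0003]
50 37 shift [-0.0013 -0.5766  0.0375] turn [-0.0786  0.0004 -0.0003]
47 39 shift [-0.0013 -0.7276  0.0644] turn [-0.1008  0.0004 -0.0003]
45 40 shift [-0.0014 -0.8169  0.0841] turn [-0.1119  0.0004 -0.0003]
```

Emit:
move_arm([
  [[0,0,-0.098,-0.001,-0.014,0,0],[0,0,-0.196,0,-0.0285,0,0],[0,0,-0.296,0.006,-0.0425,0,0],[0,0,-0.395,0.014,-0.0565,0,0],[0,0,-0.486,0.025,-0.0675,0,0],[0,0,-0.576,0.0375,-0.0785,0,0],[0,0,-0.67,0.054,-0.092,0,0],[0,0,-0.728,0.064,-0.101,0,0]],
])

```text
time: 14.18
tool_pos: [0.3532, 0.1679, 0.3291]
ee_rot: [2.462, 0.001, 1.506]
wrist_force: [1.7, -0.8, -3.1]
width: 0.009
```

Run:
```python
from h import *
st(); rows([46,45],[39.5,40])
for n in ('scene','top'):
    p,d=robot.snapshot(n); cv2.imwrite(f'pics/{n}8.png',p[:,:,::-1]); np.save(f'pics/{n}8.npy',d)
    B=boxxy(cloud(n,d)); 
    # fit plane to lid region
    m=(abs(B[...,1])<.068)&(B[...,0]>-.03)&(B[...,0]<.065)&(B[...,2]>.066)&(B[...,2]<.19)
    r=B[...,2]-.062+ (B[...,0]-.07)   # z=.062+(.07-bx)*tan a ~
    m&=abs(r)<.02
    print(n,m.sum())
    if m.sum()>50:
        q=B[m]; A=np.c_[q[:,0],q[:,1],np.ones(len(q))]
        for _ in range(4):
            co=np.linalg.lstsq(A,q[:,2],rcond=None)[0]; e=abs(q[:,2]-A@co); k=e<max(.003,2*np.median(e)); q,A=q[k],A[k]
        print(' angle',np.degrees(np.arctan(-co[0])),co,len(q))
crop('pics/scene8.png','pics/s10.png',230,60,390,280,3,.7)
crop('pics/top8.png','pics/t10.png',230,120,400,290,4,.7)
```

```text
t 14.18 pos [0.3532 0.1679 0.3291] rpy deg [141.0447   0.0318  86.2698] w 0.009 F [ 1.69   -0.8331 -3.0848] q [ 0.4107 -0.4398  2.0332 -0.3606  0.9568  0.5947]
bar box [-0.0462  0.0003  0.1857] angle 46.7822289081732 R 0.16969944331398107 F [ 1.69   -0.8331 -3.0848] w 0.009018063647055282
46 39.5 shift [-0.0014 -0.0409 -0.001 ] turn [-0.0061  0.0005 -0.    ]
45 40 shift [-0.0014 -0.0865  0.0021] turn [-0.0116  0.0005 -0.    ]
scene 412
 angle 45.92341759193086 [-1.0328 -0.0194  0.1319] 355
top 3077
 angle 45.06162328501193 [-1.0022 -0.0012  0.1395] 2960
```

View pics/s10.png

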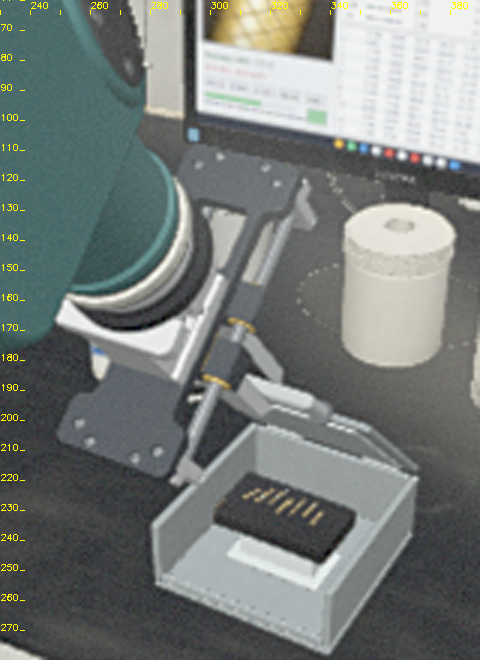

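View pics/t10.png

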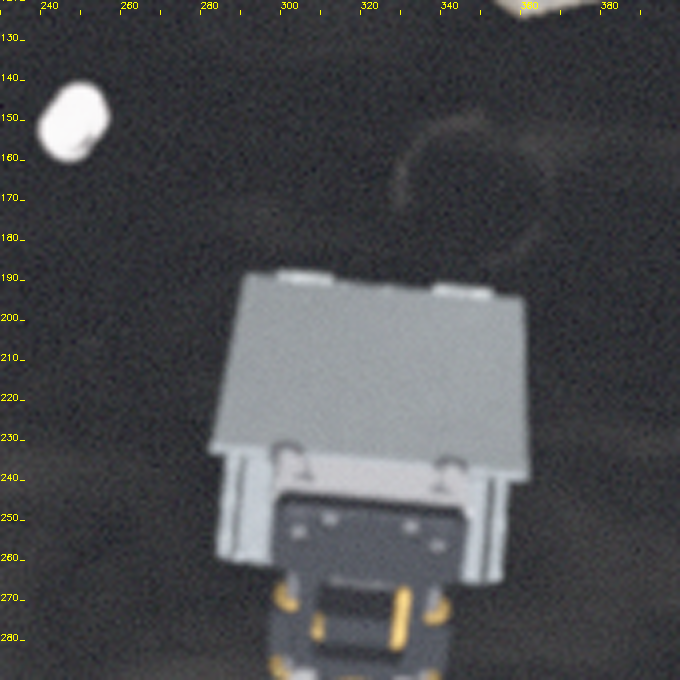

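Run:
```python
from h import *
d=np.load('pics/top8.npy');B=boxxy(cloud('top',d))
v,u=np.mgrid[0:400,0:640]
poly=np.array([[294,194],[355,198],[356,233],[288,227]],np.int32)
m=np.zeros((400,640),'uint8'); cv2.fillPoly(m,[poly],1); m=(m>0)&(d>0)
q=B[m]; 
for nm,k in (('all',np.ones(len(q),bool)),('by<0',q[:,1]<0),('by>0',q[:,1]>0),('low',q[:,2]<.11),('high',q[:,2]>.11)):
    s=q[k]; c=s.mean(0); U,S,V=np.linalg.svd(s-c,full_matrices=False); n=V[2]*np.sign(V[2][2]); off=n@(c-np.array([.07,0,.062]))
    print(nm,len(s),'normal angle',np.degrees(np.arctan2(n[0]*-1,n[2])),'ny',n[1],'offset mm',off*1000,'rms',S[2]/np.sqrt(len(s))*1000,'tilt from hinge pt',c)
# handle legs/bar pts
w=(abs(B[...,1])<.05)&(B[...,0]<-.03)&(B[...,0]>-.075)&(B[...,2]>.14)&(B[...,2]<.2)&(v<250)
s=B[w]; 
for b in (-.03,.03):
    k=abs(s[:,1]-b)<.012; print('near by',b,k.sum(),s[k].mean(0) if k.sum() else '')
ys=s[(s[:,0]<-.04)]; print(len(ys),np.percentile(ys,[5,50,95],axis=0))
```

```text
all 2295 normal angle -45.132552653598204 ny 0.0005832596172092818 offset mm 5.08155679017101 rms 0.8402625343354079 tilt from hinge pt [0.0196 0.0002 0.1198]
by<0 1149 normal angle -45.18779144053982 ny 0.0014540498012106393 offset mm 4.983879770823959 rms 0.8271499252463439 tilt from hinge pt [ 0.0201 -0.0305  0.1193]
by>0 1146 normal angle -45.07410385387475 ny -0.0006625409926166077 offset mm 5.119545632793062 rms 0.851623557329645 tilt from hinge pt [0.0192 0.0311 0.1202]
low 825 normal angle -45.14957697629967 ny -0.0004530676143913673 offset mm 5.055440310376796 rms 0.8471558717155999 tilt from hinge pt [ 0.0447 -0.      0.0946]
high 1470 normal angle -45.05627944923924 ny 0.0011553577142691565 offset mm 5.217924163982005 rms 0.8351735157756774 tilt from hinge pt [0.0056 0.0004 0.1339]
near by -0.03 1 [-0.0301 -0.0322  0.1704]
near by 0.03 12 [-0.0389  0.0399  0.1781]
5 [[-0.0479  0.0391  0.182 ]
 [-0.0447  0.0396  0.1852]
 [-0.0414  0.0405  0.1884]]
```

Run:
```python
from h import *
def corners(a,off):
    a=np.radians(a); L=[]
    for s,by in ((0,-.07),(.14,-.07),(.14,.07),(0,.07)):
        L.append(bworld(.07-s*np.cos(a)+off*np.sin(a),by,.062+s*np.sin(a)+off*np.cos(a)))
    return L
for a in (44,45,46,47): print(a,'top',[proj('top',x).round(1) for x in corners(a,.0051)],'scene',[proj('scene',x).round(1) for x in corners(a,.0051)])
S=10
for n,(x0,y0,x1,y1) in (('top',(275,185,365,245)),('scene',(300,180,380,230))):
    p=cv2.imread(f'pics/{n}8.png')[y0:y1,x0:x1]; s=8 if n=='top' else 9
    p=cv2.resize((255*(p/255.)**.6).astype('uint8'),None,fx=s,fy=s,interpolation=cv2.INTER_CUBIC)
    for a,c in ((45.1,(0,255,0)),(46.7,(0,0,255))):
      for off in (.0051,.0):
        pts=np.array([((proj(n,X)-[x0,y0]+.5)*s) for X in corners(a,off)]).astype(int); 
        cv2.polylines(p,[pts.reshape(-1,1,2)],True,c,1)
    cv2.imwrite(f'pics/ov_{n}.png',p)
```

```text
44 top [array([360.2, 193.4]), array([361.4, 239.7]), array([282.2, 232.3]), array([291. , 187.2])] scene [array([370.2, 215.8]), array([352.9, 203.6]), array([288.9, 182.9]), array([314.6, 197.4])]
45 top [array([360.2, 193.4]), array([361.5, 238.6]), array([282.2, 231.3]), array([291. , 187.2])] scene [array([370.2, 215.8]), array([353.4, 202.4]), array([289.4, 181.7]), array([314.6, 197.4])]
46 top [array([360.2, 193.4]), array([361.7, 237.5]), array([282.3, 230.2]), array([291. , 187.1])] scene [array([370.3, 215.8]), array([353.9, 201.2]), array([289.9, 180.6]), array([314.6, 197.4])]
47 top [array([360.2, 193.3]), array([361.9, 236.4]), array([282.3, 229. ]), array([291. , 187.1])] scene [array([370.3, 215.9]), array([354.3, 200. ]), array([290.3, 179.5]), array([314.6, 197.4])]
```

View pics/ov_top.png

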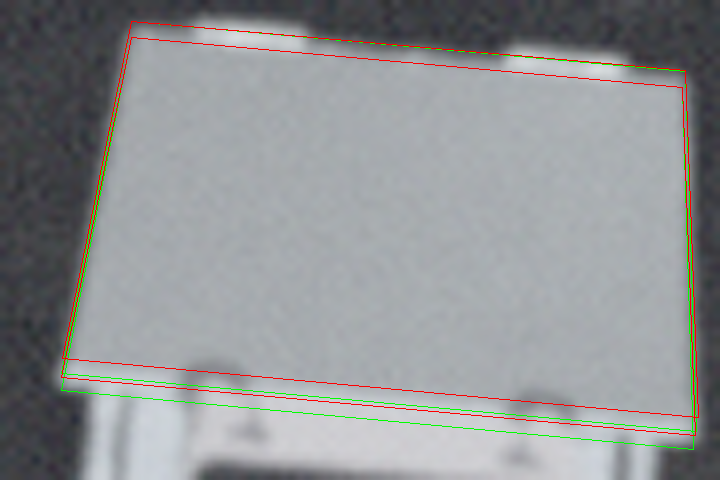

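View pics/ov_scene.png

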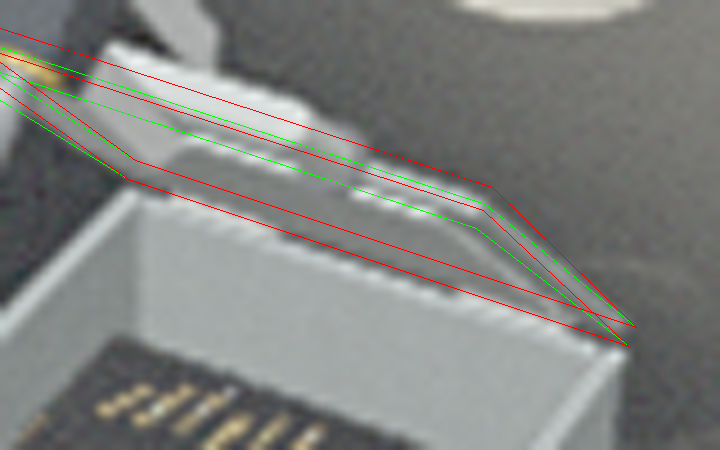

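Emit:
move_arm([
  [[0,0,-0.01,0,0,0,0],[0,0,-0.01,0,0,0,0],[0,0,-0.01,0,0,0,0],[0,0,-0.01,0,0,0,0],[0,0,-0.01,0,0,0,0],[0,0,-0.01,0,0,0,0],[0,0,-0.01,0,0,0,0],[0,0,-0.01,0,0,0,0]],
])

```text
time: 14.95
tool_pos: [0.3538, 0.168, 0.3296]
ee_rot: [2.462, 0.001, 1.505]
wrist_force: [2.0, -2.7, -2.6]
width: 0.0091
```

Run:
```python
from h import *
st(); lidnow()
A=[]
for i in range(3):
    p,d=robot.snapshot('top');B=boxxy(cloud('top',d))
    poly=np.array([[294,194],[355,198],[356,233],[288,227]],np.int32)
    m=np.zeros((400,640),'uint8'); cv2.fillPoly(m,[poly],1); s=B[(m>0)&(d>0)]
    c=s.mean(0); V=np.linalg.svd(s-c,full_matrices=False)[2]; n=V[2]*np.sign(V[2][2]); A.append(np.degrees(np.arctan2(n[0],n[2])))
print('lid angle',A)
p,d=robot.snapshot('scene'); cv2.imwrite('pics/scene9.png',p[:,:,::-1]); B=boxxy(cloud('scene',d))
m=(abs(B[...,0])<.06)&(abs(B[...,1])<.062)&(B[...,2]>.048)&(B[...,2]<.066)&(p.max(2)<120)
k,l,s,c=cv2.connectedComponentsWithStats(m.astype('uint8')); i=1+np.argmax(s[1:,4]); q=B[l==i]; print('stone',cv2.minAreaRect(q[:,:2].astype('float32')*1000),np.median(q[:,2]))
p,d=robot.snapshot('top'); cv2.imwrite('pics/top9.png',p[:,:,::-1])
```

```text
t 14.95 pos [0.3538 0.168  0.3296] rpy deg [141.0488   0.0368  86.231 ] w 0.0091 F [ 1.9892 -2.7296 -2.6336] q [ 0.4103 -0.4384  2.0314 -0.3606  0.9574  0.5948]
bar box [-0.0456  0.0003  0.1861] angle 47.0407226665055 R 0.16959686637157317 F [ 1.9892 -2.7296 -2.6336] w 0.009106486340629164
lid angle [np.float64(45.85217704486737), np.float64(45.8517758341509), np.float64(45.80352258824156)]
stone ((-4.6074066162109375, 0.2790641784667969), (89.32992553710938, 52.91498565673828), 89.88429260253906) 0.05484071266787542
```

View pics/scene9.png

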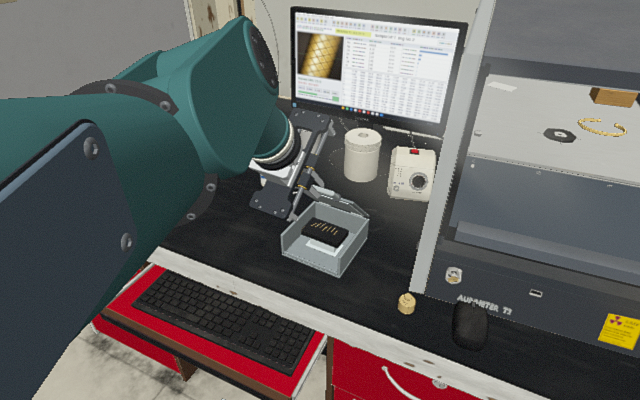

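View pics/top9.png

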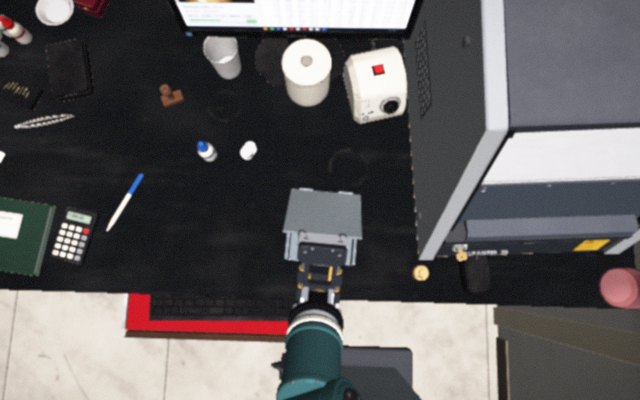

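Emit:
move_arm([
  [[0,0,-0.012,0,-0.002,0,0],[0,0,-0.024,0,-0.004,0,0],[0,0,-0.037,0.001,-0.006,0,0],[0,0,-0.037,0.001,-0.006,0,0],[0,0,-0.037,0.001,-0.006,0,0],[0,0,-0.037,0.001,-0.006,0,0],[0,0,-0.037,0.001,-0.006,0,0],[0,0,-0.037,0.001,-0.006,0,0]],
])

```text
time: 15.87
tool_pos: [0.3508, 0.1682, 0.3269]
ee_rot: [2.453, 0.001, 1.505]
wrist_force: [3.6, -3.4, -4.8]
width: 0.0092
```

Emit:
move_arm([
  [[0,0,0,0,0,0,0],[0,0,0,0,0,0,0],[0,0,0,0,0,0,0],[0,0,0,0,0,0,0],[0,0,0,0,0,0,0],[0,0,0,0,0,0,0]],
])

```text
time: 16.37
tool_pos: [0.3508, 0.1682, 0.3269]
ee_rot: [2.453, 0.001, 1.505]
wrist_force: [4.4, -3.3, -4.9]
width: 0.0091
```

Run:
```python
from h import *
st(); lidnow()
A=[]
for i in range(3):
    p,d=robot.snapshot('top');B=boxxy(cloud('top',d))
    poly=np.array([[294,194],[355,198],[356,233],[288,227]],np.int32)
    m=np.zeros((400,640),'uint8'); cv2.fillPoly(m,[poly],1); s=B[(m>0)&(d>0)]
    c=s.mean(0); V=np.linalg.svd(s-c,full_matrices=False)[2]; n=V[2]*np.sign(V[2][2]); A.append(np.degrees(np.arctan2(n[0],n[2])))
print('lid angle',A)
st()
```

```text
t 16.37 pos [0.3508 0.1682 0.3269] rpy deg [140.5367   0.0404  86.2418] w 0.0091 F [ 4.3649 -3.2953 -4.8923] q [ 0.4165 -0.4451  2.0427 -0.3719  0.948   0.6072]
bar box [-0.0473  0.0003  0.1845] angle 46.23065548305602 R 0.16960442660088546 F [ 4.3649 -3.2953 -4.8923] w 0.009135815176126272
lid angle [np.float64(45.03160467281095), np.float64(45.00734912197604), np.float64(45.07308759457584)]
t 16.52 pos [0.3508 0.1682 0.3269] rpy deg [140.5357   0.0419  86.242 ] w 0.0087 F [ 3.8937 -3.0453 -5.4468] q [ 0.4164 -0.4452  2.0427 -0.3719  0.948   0.6072]
```

Run:
```python
from bench import robot
print(robot.close_job())
```

```text
the job is handed in; nothing more can be done
None
```

The touchstone is on the rest and released, and the lid is held by its handle at about 45 degrees. The job was handed in at about 16.5 s.

- **Stone:** The last depth measurement put it flat with the streaks up, lengthwise along the rest. It was within about 0.5 mm of centre and 0.5 degrees of the rest's direction.
- **Lid:** I gripped the bar, brought the lid forward along its arc from 110 degrees, and was still holding it still at the end. Wrist forces stayed below about 8 N in the readings I took.
- **Bystanders:** In the last full top picture the loupe, brass weight and dropper bottle were at their starting pixel positions. After it I only made a 4 mm correction to the lid.
- **Disagreement:** The depth fit of the lid plate gives 45.0 degrees, while the gripper position gives 46.2. I trusted the plate fit, because it read 110.0 at the stop, as expected. A rougher fit from the other camera, taken just before the final small corrections, gave 45.9 when the plate fit read 45.1.
- **Not checked:** I did not look at the mirror image of the streaks itself. The mirror face points away from the top camera, and I only saw it edge-on in the scene camera.

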